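# Click the sample cell home in the moisture meter

### The job

Stand the slim capped sample cell from the tray in the moisture meter's well and leave it latched down there: it must first stand freely, let go, on the raised cradle, and then be pressed gently until it clicks and stays down when let go, for only then is it clamped. The push-push cradle may have been left clicked down out of sight: feel for that, and if so press once to pop the cell up, let it stand there untouched, and press again. Never push down harder than 24 N, and do not knock the pot and the cup beside it about.

Things in the scene. Friction and masses are not known exactly. Their poses are not given: they have to be found in the camera images.
- cell: the sample cell: a closed upright metal cylinder with black cap, two thin dark rings round it, 30 mm in diameter and 80 mm tall, chamfered foot, 80 to 170 g; the tallest and slimmest of the three things in the tray. Origin at the centre of its underside, z up along its axis; its flat top is at z = 80 mm
- tray: a flat metal tray, 120 mm (x) by 260 mm (y), rim 12 mm high, floor 3 mm thick, fixed to the table; three things stand in a row along its y axis, 80 mm apart, in any order. Origin at the centre of its underside
- meter: the moisture meter: a white and grey benchtop box, 204 mm (x) by 174 mm (y) by 100 mm tall, fixed to the table, with a round well in its flat top and a blank display and three flat keys on the top's -x part. Origin at the centre of its underside; the well lies 30 mm along its x axis
- well (a point): centre of the well's mouth, level with the meter's top (100 mm over the table), z up. The well is 31.5 mm in diameter with a 3 mm lead-in chamfer and goes straight down. In it sits a sprung cradle with a push-push latch, hard to see; at the start it may be UP or clicked DOWN. When let go after a click it comes to rest in the other state within 0.5 s; let go without a click it goes back
- cradle_up (a point): fixed point on the well's axis, 30 mm below the mouth: the height of the cradle's top when UP (a cell on it stands 50 mm proud); when DOWN it is 6 mm lower (the cell 44 mm proud). About 5 N starts it, rising to 10 N; it clicks 13 to 19 mm below this point (where exactly differs and is unseen) and within 2.5 mm more meets a stiff stop, 10 N per mm. Over 24 N overloads the sensor under it
- pot: a bystander in the tray: squat glass jar with black lid, 42 mm across, 50 mm tall; origin at the centre of its underside
- cup: a bystander in the tray: open metal cup, 44 mm across, 40 mm tall; origin at the centre of its underside

How it is judged:
On the way:
1. the cell stands by itself, let go, in the well on the raised cradle (z of cell in the frame of well between -0.0325 and -0.0275 m and horizontal distance between cell and well below 0.004 m and angle between cell's own z axis and vertical below 0.06 rad and contact force between each of the fingers, the arm and cell below 0.1 N and linear speed of cell below 0.02 m/s), for 0.2 s.
At the end, for the whole second after the job is handed in: the cell stands upright in the well, let go and at rest, on the cradle clicked down: its underside 33.8 to 39.5 mm below the mouth, within 4 mm of the well's axis, tilted less than 0.06 rad (z of cell in the frame of well between -0.0395 and -0.0338 m and horizontal distance between cell and well below 0.004 m and angle between cell's own z axis and vertical below 0.06 rad and contact force between each of the fingers, the arm and cell below 0.1 N and linear speed of cell below 0.02 m/s); the robot touches nothing.
It fails at once if the cell is pushed on the meter with more than 24 N (contact force between cell and meter above 24 N).
It fails at once if the glass pot or the metal cup in the tray is moved by more than 30 mm (distance of any of pot, cup from where it was at the start of the episode above 0.03 m).
It also fails if it takes over 61 s, if anything falls off the work surface, if the arm or the gripper's body presses on something with over 40 N, if the wrist force passes 120 N, or if a joint passes its speed limit or range.

### The arm

A 6-joint arm with a two-finger parallel gripper is mounted at the origin on the work surface. World frame = base frame: x ahead of the robot, y to its left, z up, the work surface at z = 0. Lengths are in m, angles in rad, forces in N, time in s.
With the tool pointing down it reaches from about 0.375 to 0.9 m from the base axis. Payload 3.1 kg.
Tool frame: the origin (TCP) lies between the finger pads; the fingertips stand 8 mm ahead of it and the grasp point (between the pads) lies 11 mm behind it; z points along the fingers, y is the line along which they close (so a half turn about z gives the same grasp; the last joint's range is limited). The gripper opens to 85 mm and grips with 20 to 120 N. Pads are 22 mm wide; open, the fingers measure 114 mm over their backs; the gripper's body (76 mm by 85 mm) begins 54 mm behind the grasp point. The pads swing forward as they close: fully open they stand 13 mm farther back than shut.
Start: joints at [-1.448, 0.527, 1.433, -0, 1.181, -0.178], TCP at [0.186, -0.597, 0.201] pointing down, gripper open.
Joint ranges: [-3.08, 3.08], [-0.75, 2.2], [0.22, 2.44], [-1.43, 4.57], [0, 2.65], [-2.85, 2.85]. Speed limits (rad/s): [2.79, 2.79, 3.14, 3.14, 3.14, 3.14].

### API

Orientations are given as a unit quaternion [x, y, z, w].
In Python, from station import readout, cams, sign_off gives the robot as it stands.
- The arm moves only by the tool send_rows, never from a script. Its argument "commands" is text: rows parted by semicolons, each of 5 numbers parted by spaces: the finger opening in mm, from 0 to 85.4, then the shift along the tool's x, y, z each as a share of 0.02 m, from -1 to 1, then the turn about the tool's z as a share of 4 degrees, from -1 to 1. In form: grip dx dy dz spin; .... A call has 1 to 20 rows; each row shifts and turns the commanded pose from where the row before left it, along the tool's axes as they then stand; what a row does not reach is not made up. A row lasts 1/12 s, in which the tool goes at most 41.7 mm and 7.16 degrees, less where a joint would pass 70% of its speed; a pose out of reach is approached as far as the arm can. A call with a number of a shift or a turn outside -1 to 1 is refused whole. A call with a gripper value outside its range is refused whole. The fingers move at their own pace and stop on an object; "grip_force" is the grip in N (left out, the last holds). Time passes only in rows, so rows that do not move let the fingers close. It gives the time, the measured TCP pose, the force, the opening and the grip force at its end, in the units of the state.
- readout.sense(): the state, without advancing time (a new reading comes with each control period).
- cams.snapshot(name): name is "scene" or "top"; returns a dict with "pixels" (384x512x3 uint8, red, green, blue), "intrinsics" (3x3 intrinsics, pixels), "eye" and "rotation" of the camera in the world. Camera axes: x right, y down, z forward; pixel columns grow to the right and rows downward; lengths in m; the calibration is good to about 2 mm. A picture is of the moment at which its call begins. There is no depth.
- sign_off(): hands the job in; it is judged then, once.
The state is a dict: "t": time; "q": joint angles; "qd": joint speeds; "tau": joint torques, N m; "tcp_pos": TCP position; "tool_rot": TCP orientation; "force": force on the tool from outside, world axes, zero at the start; "ft_torque": the same for the moment, N m; "finger_gap": opening from 0.0 (shut) to 1.0 (fully open); "gripper_force": force on a finger pad.
Only numpy, scipy, OpenCV 4.12 (cv2) and the standard library are available. Lean on these libraries where they do the work, as an engineer would, in place of code of your own. Each camera call takes 0.05 s, during which the arm holds its last target. There are 200 camera calls.

## Working session

There is one attempt and no reset: what is moved stays moved. The work goes in short steps, Python scripts to look and compute and a tool call to move; the robot and the scene stay as the last step left them, time stands still between calls to the robot, and variables do not carry over. Pictures are saved under pics/ and viewed, at most 10 in all, crops included, and the job is handed in when it is done.

Besides the shell and the picture viewer there is one more tool, called after "Call:" by a JSON object that holds its "method" and its "body". send_rows: Moves the arm, as the interface text tells. Its arguments: {"type":"object","properties":{"commands":{"type":"string"},"grip_force":{"type":"number"}},"required":["commands"]}

```bash
mkdir -p pics; python3 - <<'E'
from station import readout,cams
import cv2,numpy as np,pickle
s=readout.sense();print({k:np.round(v,3) for k,v in s.items()})
d={}
for n in("scene","top"):
    c=cams.snapshot(n);d[n]=c;cv2.imwrite(f"pics/{n}0.png",np.array(c["pixels"])[:,:,::-1]);print(n,c["intrinsics"],c["eye"],c["rotation"])
pickle.dump(d,open("c0.pkl","wb"))
E
```

```text
{'t': np.float64(0.0), 'q': array([-1.447,  0.529,  1.434, -0.   ,  1.181, -0.179]), 'qd': array([ 0.   , -0.   , -0.   ,  0.001,  0.   , -0.001]), 'tau': array([-2.0000e-03, -4.4236e+01, -1.7803e+01, -0.0000e+00,  8.0000e-03,
       -0.0000e+00]), 'tcp_pos': array([ 0.186, -0.596,  0.2  ]), 'tool_rot': array([ 0.989,  0.15 ,  0.   , -0.001]), 'force': array([-0.963, -1.227, -0.121]), 'ft_torque': array([-0.02 , -0.034, -0.013]), 'gripper_force': np.float64(0.0), 'finger_gap': np.float64(1.001)}
scene [[376.21159363   0.         255.94051337]
 [  0.         376.21159363 188.67307981]
 [  0.           0.           1.        ]] [ 0.88525582 -0.45527923  0.54112785] [ 0.85500346  0.25276913 -0.13981455 -0.43073046]
top [[406.50476227   0.         255.9442408 ]
 [  0.         406.50476227 192.47928133]
 [  0.           0.           1.        ]] [0.49062472 0.06082433 0.8161439 ] [ 0.71174193 -0.70114111  0.03030767 -0.03010013]
```

View pics/scene0.png

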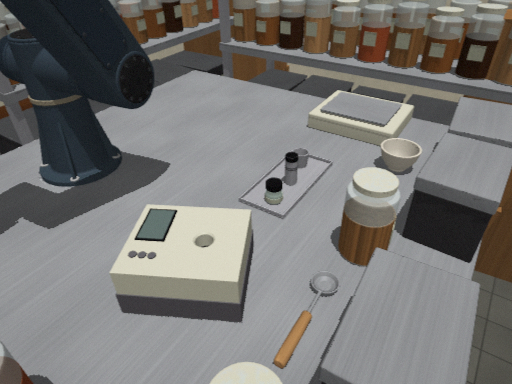

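View pics/top0.png

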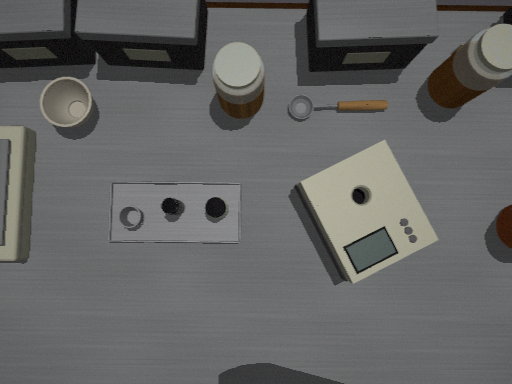

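The scene view shows the tray with the cell (cap ~(291,157)) between pot (274,187) and cup (300,157), and the well at (204,241). In the top view: cell cap ~(172,206), pot (216,208), cup (131,217), well (361,195). I'll enlarge crops to refine these positions.

```bash
cat > h.py <<'E'
import numpy as np,cv2,pickle
from scipy.spatial.transform import Rotation as R
def ray(c,u,v):
    d=R.from_quat(c["rotation"]).as_matrix()@np.linalg.inv(np.array(c["intrinsics"]))@[u,v,1]
    return np.array(c["eye"]),d
def onz(c,u,v,z):
    e,d=ray(c,u,v);return e+d*(z-e[2])/d[2]
def proj(c,p):
    q=np.array(c["intrinsics"])@R.from_quat(c["rotation"]).as_matrix().T@(np.array(p)-c["eye"]);return q[:2]/q[2]
def two(c1,p1,c2,p2):
    e1,d1=ray(c1,*p1);e2,d2=ray(c2,*p2)
    t=np.linalg.lstsq(np.c_[d1,-d2],e2-e1,rcond=None)[0];a=e1+d1*t[0];b=e2+d2*t[1];return (a+b)/2,np.linalg.norm(a-b)
E
python3 - <<'E'
from h import *
d=pickle.load(open("c0.pkl","rb"));t=d["top"];s=d["scene"]
print(onz(t,172,206,.083),onz(t,216,208,.053),onz(t,131,217,.04),onz(t,361,195,.1))
print(two(t,(361,195),s,(204,241)),two(t,(172,206),s,(291,157)))
for n,bx in (("top",[(150,185,40,40),(340,175,40,40)]),("scene",[(270,145,40,40),(184,221,40,40)])):
    im=np.array(d[n]["pixels"])[:,:,::-1]
    cs=[cv2.resize(im[y:y+h,x:x+w],None,fx=10,fy=10,interpolation=cv2.INTER_NEAREST) for x,y,w,h in bx]
    cv2.imwrite(f"pics/{n}_c.png",cv2.convertScaleAbs(np.hstack(cs),alpha=1.6))
# meter top outline in top view
im=np.array(t["pixels"]);hsv=cv2.cvtColor(im,cv2.COLOR_RGB2HSV)
m=((im.min(2)>110)&(hsv[...,1]>15)).astype(np.uint8)
cn,_=cv2.findContours(m,0,2)
for c in cn:
    if cv2.contourArea(c)>4000:
        r=cv2.minAreaRect(cv2.convexHull(c));b=cv2.boxPoints(r);print(r,b.tolist());P=np.array([onz(t,*p,.1) for p in b]);print(P.round(4),np.linalg.norm(P-np.roll(P,1,0),axis=1))
E
```

```text
[0.52666282 0.2121858  0.083     ] [0.5256204  0.13565495 0.053     ] [0.50662945 0.29849803 0.04      ] [ 0.55029478 -0.12467421  0.1       ]
(array([ 0.55029551, -0.12543718,  0.09770318]), np.float64(0.0005054571650181434)) (array([0.52748199, 0.21334666, 0.07956274]), np.float64(0.001563825624071662))
((369.0945129394531, 210.3705596923828), (115.00471496582031, 96.48700714111328), 62.7004280090332) [[299.8512878417969, 181.39932250976562], [385.5916442871094, 137.146240234375], [438.3377380371094, 239.341796875], [352.5973815917969, 283.5948791503906]]
[[ 0.5729 -0.0164  0.1   ]
 [ 0.6548 -0.1694  0.1   ]
 [ 0.4744 -0.2596  0.1   ]
 [ 0.3958 -0.109   0.1   ]] [0.19975809 0.17356212 0.20171382 0.16987155]
```

View pics/top_c.png

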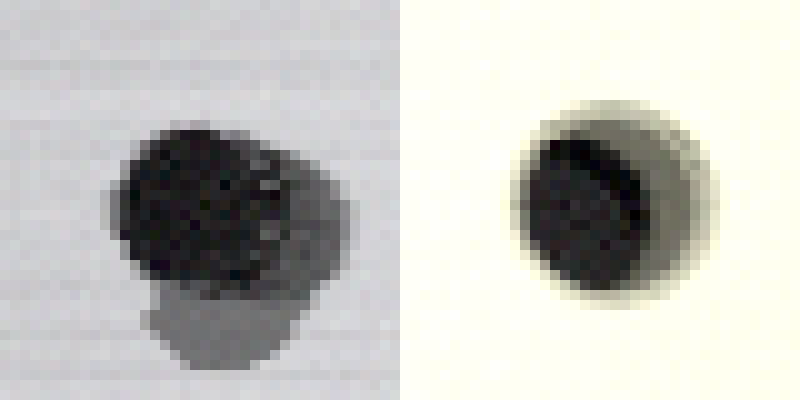

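View pics/scene_c.png

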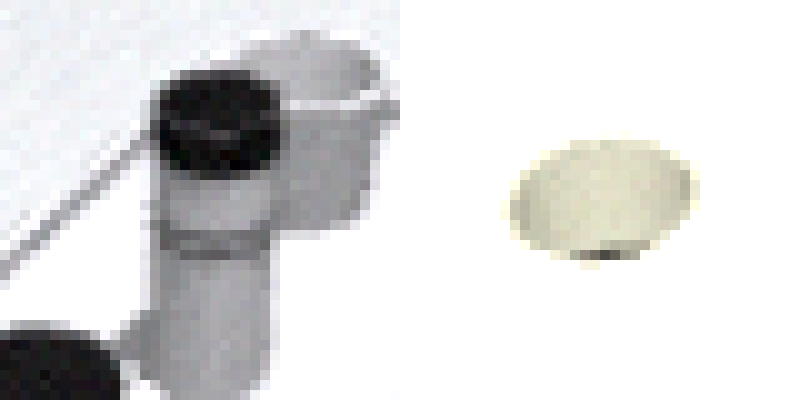

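Top crop: cap-top centre about (169.5,205.5), mouth outer ring centre (360.8,194.8). Scene crop: cap-top centre about (291.3,155.5), mouth centre (203.7,240.5), all in full-image pixels. I'll spin the tool so it closes along world x, while computing the refined points.

```bash
python3 - <<'E'
from h import *
d=pickle.load(open("c0.pkl","rb"));t=d["top"];s=d["scene"]
for nm,a,b,z in(("cell",(169.3,205.4),(291.3,155.3),.083),("well",(360.8,194.8),(203.7,240.5),.1)):
    print(nm,two(t,a,s,b),onz(t,*a,z),onz(s,*b,z))
# predicted foot centre and cap circle extents in top view
c=onz(t,169.3,205.4,.083)
print([proj(t,c+np.array(o)).round(1) for o in([0,.015,0],[0,-.015,0],[.015,0,0],[-.015,0,0],[0,0,-.08],[0,-.015,-.08])])
im=np.array(t["pixels"]);g=im.max(2).astype(int)
for v in(203,206,208):print(v,g[v,156:190])
w=g[180:212,345:378]
m=(w<190).astype(np.uint8);print(im[200,330],cv2.minEnclosingCircle(np.argwhere(m)[:,::-1].astype(np.float32)))
P=[onz(t,*p,.012) for p in((111,183),(241,184),(240,242),(111,242))];print(np.round(P,3))
E
```

```text
cell (array([0.52740932, 0.21699935, 0.08248996]), np.float64(0.0006971138120416465)) [0.52767306 0.21709275 0.083     ] [0.5275638  0.21598097 0.083     ]
well (array([ 0.55019587, -0.12517952,  0.09861639]), np.float64(0.0014978526694119896)) [ 0.55064419 -0.12432313  0.1       ] [ 0.55061715 -0.12663272  0.1       ]
[array([161. , 205.3]), array([177.6, 205.5]), array([169.6, 197.1]), array([169. , 213.7]), array([177.8, 207.5]), array([185.2, 207.7])]
203 [128 130 133 132 131 105  50  16  23  18  16  17  15  17  24  27   9  26
  21  20  61  53  25  41  48  60  65  89 122 134 131 134 135 135]
206 [135 134 130 133 115  77  37  18  24  11  17  20  18  23  23  19  18  20
  26  24  27  28  30  50  51  54  65  65  90 116 132 135 134 134]
208 [135 132 128 132 131  90  22  19  18  19  17  21  16  21  17  23  19  18
  20  24  60  53  29  56  58  50  56  59  85 121 135 137 132 135]
[177 175 156] ((16.0, 15.5), 22.27676773071289)
[[0.574 0.35  0.012]
 [0.576 0.091 0.012]
 [0.461 0.091 0.012]
 [0.458 0.344 0.012]]
```

Call:
{"method": "send_rows", "body": {"commands": "85 0 0 0 -1;85 0 0 0 -1;85 0 0 0 -1;85 0 0 0 -1;85 0 0 0 -1;85 0 0 0 -1;85 0 0 0 -1;85 0 0 0 -1;85 0 0 0 -1;85 0 0 0 -1;85 0 0 0 -1;85 0 0 0 -1;85 0 0 0 -1;85 0 0 0 -1;85 0 0 0 -1;85 0 0 0 -1;85 0 0 0 -1;85 0 0 0 -1;85 0 0 0 -0.2", "grip_force": 30}}

```text
t: 1.68
tcp_pos: [0.1858, -0.5963, 0.2006]
tool_rot: [0.706, 0.708, 0.0, -0.0]
force: [0.2, 0.5, -0.2]
finger_gap: 0.996
gripper_force: 0.0
```

Call:
{"method": "send_rows", "body": {"commands": "85 1 0.85 0 0;85 1 0.85 0 0;85 1 0.85 0 0;85 1 0.85 0 0;85 1 0.85 0 0;85 1 0.85 0 0;85 1 0.85 0 0;85 1 0.85 0 0;85 1 0.85 0 0;85 1 0.85 0 0;85 1 0.85 0 0;85 1 0.85 0 0;85 1 0.85 0 0;85 1 0.85 0 0;85 1 0.85 0 0;85 1 0.85 0 0;85 1 0.85 0 0;85 1 0.85 0 0;85 1 0.85 0 0;85 1 0.85 0 0"}}

```text
t: 3.35
tcp_pos: [0.5257, -0.1949, 0.201]
tool_rot: [0.707, 0.707, -0.0, -0.0]
force: [0.5, -0.2, 0.3]
finger_gap: 0.996
gripper_force: 0.0
```

Call:
{"method": "send_rows", "body": {"commands": "85 1 0 0 0;85 1 0 0 0;85 1 0 0 0;85 1 0 0 0;85 1 0 0 0;85 1 0 0 0;85 1 0 0 0;85 1 0 0 0;85 1 0 0 0;85 1 0 0 0;85 1 0 0 0;85 1 0 0 0;85 1 0 0 0;85 1 0 0 0;85 1 0 0 0;85 1 0 0 0;85 1 0 0 0;85 1 0 0 0;85 0.6 0 0 0;85 0 0 0 0"}}

```text
t: 5.02
tcp_pos: [0.5242, 0.1778, 0.201]
tool_rot: [0.706, 0.708, 0.0, -0.0]
force: [-0.2, 0.4, 0.2]
finger_gap: 0.989
gripper_force: 0.0
```

Call:
{"method": "send_rows", "body": {"commands": "85 1 0.17 0 0;85 0.94 0 0 0;85 0 0 1 0;85 0 0 1 0;85 0 0 1 0;85 0 0 1 0;85 0 0 0 0"}}

```text
t: 5.6
tcp_pos: [0.525, 0.2129, 0.1176]
tool_rot: [0.707, 0.707, -0.004, -0.002]
force: [-0.3, -0.9, -0.2]
finger_gap: 0.996
gripper_force: 0.0
```

Call:
{"method": "send_rows", "body": {"commands": "85 0 0 0 0;85 0 0 0 0;85 0 0 0 0"}}

```text
t: 5.85
tcp_pos: [0.5291, 0.2144, 0.1226]
tool_rot: [0.707, 0.707, 0.001, 0.001]
force: [0.3, -0.2, -0.2]
finger_gap: 0.995
gripper_force: 0.0
```

Call:
{"method": "send_rows", "body": {"commands": "85 0.1 0 1 0;85 0 0 1 0;85 0 0 1 0;85 0 0 0.45 0;85 0 0 0 0;85 0 0 0 0;85 0 0 0 0;85 0 0 0 0"}}

```text
t: 6.52
tcp_pos: [0.5291, 0.2168, 0.0536]
tool_rot: [0.707, 0.708, 0.001, 0.001]
force: [0.2, -0.2, 0.7]
finger_gap: 0.997
gripper_force: 0.0
```

```bash
python3 - <<'E'
from station import readout,cams
import cv2,numpy as np
print(readout.sense()["tcp_pos"])
a=[cv2.resize(np.array(cams.snapshot(n)["pixels"])[y:y+60,x:x+60,::-1],None,fx=6,fy=6) for n,x,y in(("top",140,175),("scene",260,130))]
cv2.imwrite("pics/g.png",cv2.convertScaleAbs(np.hstack(a),alpha=1.5));print(readout.sense()["tcp_pos"])
E
```

```text
[0.52905213 0.21684777 0.05362979]
[0.52872495 0.21682984 0.05335383]
```

View pics/g.png

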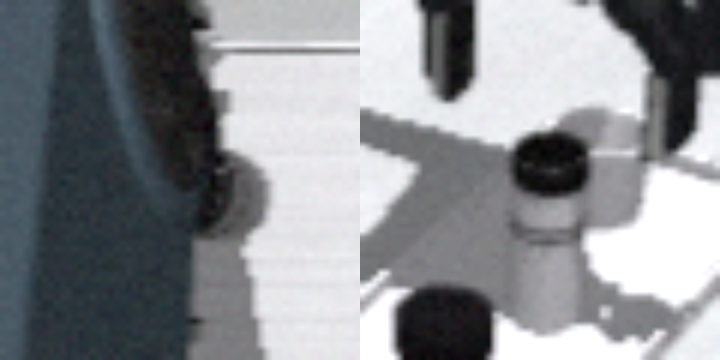

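The crops show the two fingers straddling the cell in x (fingers at about (273,146) and (313,155), cap at (292,157)), with the pot and cup clear. Closing now.

Call:
{"method": "send_rows", "body": {"commands": "20 0 0 0 0;20 0 0 0 0;20 0 0 0 0;20 0 0 0 0;20 0 0 0 0;20 0 0 0 0;20 0 0 0 0;20 0 0 0 0;20 0 0 0 0;20 0 0 0 0", "grip_force": 35}}

```text
t: 7.45
tcp_pos: [0.5277, 0.2168, 0.0537]
tool_rot: [0.707, 0.708, 0.0, -0.0]
force: [-2.8, -0.2, 10.4]
finger_gap: 0.233
gripper_force: 5.0
```

```bash
python3 - <<'E'
from station import readout,cams
import cv2,numpy as np
a=[cv2.resize(np.array(cams.snapshot(n)["pixels"])[y:y+60,x:x+60,::-1],None,fx=6,fy=6) for n,x,y in(("top",140,175),("scene",260,130))]
cv2.imwrite("pics/g2.png",cv2.convertScaleAbs(np.hstack(a),alpha=1.5));print(readout.sense())
E
```

```text
{'t': 7.55, 'q': array([1.93918350e-01, 6.63448113e-01, 1.68953008e+00, 4.20836133e-04,
       7.88668234e-01, 1.91989826e-01]), 'qd': array([-4.89490817e-04,  7.42114664e-04, -3.01187097e-04,  4.33616048e-05,
        7.05466566e-04,  3.81849297e-04]), 'tau': array([-5.54080456e-01, -3.82688177e+01, -1.08054695e+01, -1.24393478e-01,
       -8.49109478e-01,  5.46564523e-03]), 'tcp_pos': array([0.52764019, 0.21684093, 0.05364817]), 'tool_rot': array([ 7.06529569e-01,  7.07683506e-01,  6.10440049e-05, -1.38845739e-04]), 'force': array([-2.45597304, -0.36832441,  9.55575917]), 'ft_torque': array([0.01591704, 0.54138841, 0.03796801]), 'gripper_force': 5.033325453987345, 'finger_gap': 0.23061592717505208}
```

View pics/g2.png

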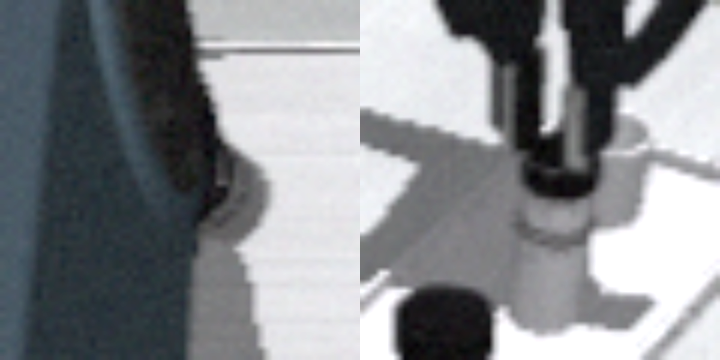

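```bash
python3 - <<'E'
from h import *
d=pickle.load(open("c0.pkl","rb"));t=d["top"];s=d["scene"]
for z in(.045,.065,.083,.095):
  for dx in(-.025,0,.015,.025): 
    p=proj(s,[.5277+dx,.2168,z]);print(z,dx,((p-[260,130])*6+[360,0]).round(), end=' ')
  print()
for y in(.2068,.2268,.2366):print(y,((proj(s,[.5277,y,.083])-[260,130])*6+[360,0]).round())
E
```

```text
0.045 -0.025 [492. 215.] 0.045 0 [546. 233.] 0.045 0.015 [579. 243.] 0.045 0.025 [601. 251.] 
0.065 -0.025 [493. 173.] 0.065 0 [548. 190.] 0.065 0.015 [581. 201.] 0.065 0.025 [604. 208.] 
0.083 -0.025 [494. 134.] 0.083 0 [549. 151.] 0.083 0.015 [583. 161.] 0.083 0.025 [606. 169.] 
0.095 -0.025 [494. 107.] 0.095 0 [550. 124.] 0.095 0.015 [584. 135.] 0.095 0.025 [608. 142.] 
0.2068 [536. 162.]
0.2268 [562. 140.]
0.2366 [574. 129.]
```

Call:
{"method": "send_rows", "body": {"commands": "20 0 0 -0.5 0;20 0 0 -0.5 0;60 0 0 0 0;60 0 0 0 0;60 0 0 0 0;60 0 0 0 0;60 0 0 0 0"}}

```text
t: 8.13
tcp_pos: [0.5275, 0.2165, 0.0717]
tool_rot: [0.707, 0.708, -0.0, -0.0]
force: [-0.9, 0.2, -0.4]
finger_gap: 0.702
gripper_force: 0.0
```

```bash
python3 - <<'E'
from station import readout,cams
import cv2,numpy as np
c=cams.snapshot("scene")
im=cv2.resize(np.array(c["pixels"])[100:200,235:355,::-1],None,fx=6,fy=6)
cv2.imwrite("pics/g3.png",cv2.convertScaleAbs(im,alpha=2.2))
s=readout.sense();print(s["tcp_pos"],s["force"],s["finger_gap"])
E
```

```text
[0.52760538 0.21654447 0.07176124] [-0.65380925  0.14790561 -0.67153265] 0.7013603122023858
```

View pics/g3.png

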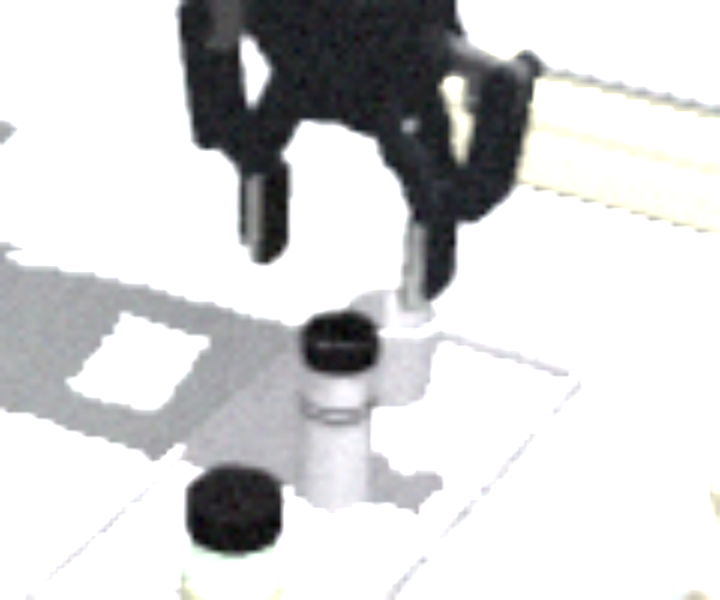

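The tips, at about (279,143) and (305,151), sit ~105 mm above the table, level with the cap top plus 22 mm. So the earlier close landed on top of the cap (10 N up). The true tips are about 33 mm higher than the readout implies, so I'll work relative to that cap contact (TCP 0.054 with tips at 0.083). Now descending with the gap at 60 mm and watching force.

Call:
{"method": "send_rows", "body": {"commands": "60 0 0 0.5 0;60 0 0 0.5 0;60 0 0 0.5 0;60 0 0 0 0;60 0 0 0 0;60 0 0 0 0"}}

```text
t: 8.68
tcp_pos: [0.5278, 0.2166, 0.0417]
tool_rot: [0.707, 0.708, -0.0, -0.0]
force: [-0.4, -0.4, -0.9]
finger_gap: 0.7
gripper_force: 0.0
```

Call:
{"method": "send_rows", "body": {"commands": "60 0 0 0.5 0;60 0 0 0.5 0;60 0 0 0.3 0;60 0 0 0 0;60 0 0 0 0;60 0 0 0 0"}}

```text
t: 9.18
tcp_pos: [0.5279, 0.2166, 0.0161]
tool_rot: [0.707, 0.708, -0.0, -0.0]
force: [0.2, 0.2, -0.5]
finger_gap: 0.702
gripper_force: 0.0
```

```bash
python3 - <<'E'
from station import readout,cams
import cv2,numpy as np
c=cams.snapshot("scene")
im=cv2.resize(np.array(c["pixels"])[100:200,235:355,::-1],None,fx=6,fy=6)
cv2.imwrite("pics/g4.png",cv2.convertScaleAbs(im,alpha=2.2))
s=readout.sense();print(s["tcp_pos"],s["force"],s["finger_gap"])
E
```

```text
[0.52813205 0.21668631 0.01635427] [ 0.14674466 -1.10952551  0.73845392] 0.7023412231221933
```

View pics/g4.png

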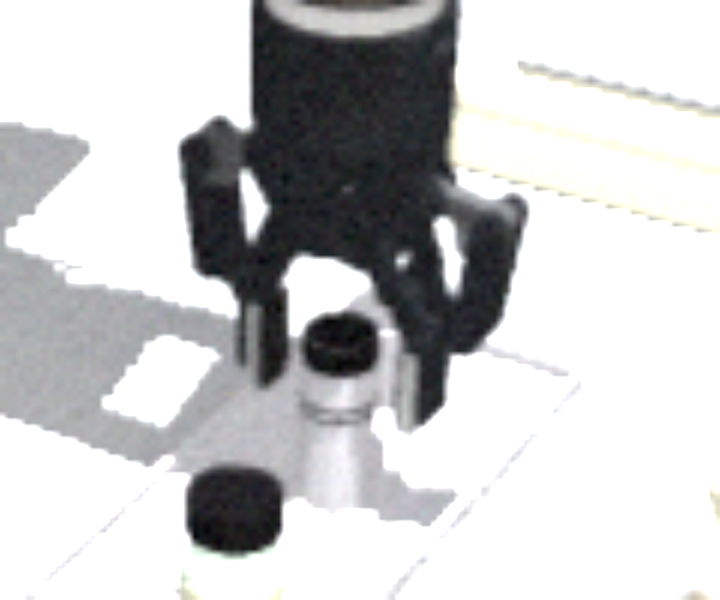

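Both fingers now flank the cell, tips near (279,164) and (304,172), about 48 mm up. Gripping.

Call:
{"method": "send_rows", "body": {"commands": "20 0 0 0 0;20 0 0 0 0;20 0 0 0 0;20 0 0 0 0;20 0 0 0 0;20 0 0 0 0;20 0 0 0 0", "grip_force": 35}}

```text
t: 9.82
tcp_pos: [0.5282, 0.2167, 0.0166]
tool_rot: [0.707, 0.708, 0.0, 0.0]
force: [0.5, 1.1, 2.8]
finger_gap: 0.34
gripper_force: 34.6
```

Call:
{"method": "send_rows", "body": {"commands": "20 0 0 -0.5 0;20 0 0 -1 0;20 0 0 -1 0;20 0 0 -1 0;20 0 0 -1 0;20 0 0 -1 0;20 0 0 -1 0;20 0 0 -0.5 0;20 0 0 -0.5 0;20 0 0 0 0;20 0 0 0 0"}}

```text
t: 10.73
tcp_pos: [0.5276, 0.2166, 0.1661]
tool_rot: [0.707, 0.708, -0.0, -0.0]
force: [-0.3, -0.5, -0.7]
finger_gap: 0.339
gripper_force: 34.7
```

Call:
{"method": "send_rows", "body": {"commands": "20 -0.5 0 0 0;20 -1 0.1 0 0;20 -1 0.1 0 0;20 -1 0.1 0 0;20 -1 0.1 0 0;20 -1 0.1 0 0;20 -1 0.1 0 0;20 -1 0.1 0 0;20 -1 0.1 0 0;20 -1 0.1 0 0;20 -1 0.1 0 0;20 -1 0.1 0 0;20 -1 0 0 0;20 -1 0 0 0;20 -1 0 0 0;20 -1 0 0 0;20 -1 0 0 0;20 -0.5 0 0 0;20 0 0 0 0;20 0 0 0 0"}}

```text
t: 12.4
tcp_pos: [0.5496, -0.1233, 0.1653]
tool_rot: [0.707, 0.707, -0.0, -0.001]
force: [-0.1, -0.1, -1.1]
finger_gap: 0.341
gripper_force: 34.7
```

Call:
{"method": "send_rows", "body": {"commands": "20 0 0 0 0;20 0 0 0 0;20 0 0 0 0"}}

```text
t: 12.65
tcp_pos: [0.5503, -0.1222, 0.1661]
tool_rot: [0.706, 0.708, -0.0, -0.0]
force: [0.0, -0.5, -0.1]
finger_gap: 0.343
gripper_force: 34.7
```

```bash
python3 - <<'E'
from station import readout,cams
from h import *
d={n:cams.snapshot(n) for n in("scene","top")};pickle.dump(d,open("c1.pkl","wb"))
s=d["scene"]
im=cv2.resize(np.array(s["pixels"])[170:270,145:265,::-1],None,fx=6,fy=6)
cv2.imwrite("pics/w1.png",cv2.convertScaleAbs(im,alpha=1.8))
r=readout.sense();print(r["tcp_pos"],r["tool_rot"],r["force"],r["finger_gap"],r["gripper_force"])
b=np.array(r["tcp_pos"])-[0,0,.0133]
f=lambda p:((proj(s,p)-[145,170])*6).round()
print("foot",f(b),"foot sides",[f(b+np.array(o)) for o in([.0128,.0078,0],[-.0128,-.0078,0],[.0078,-.0128,0])],"top",f(b+[0,0,.08]),"well",f([.5504,-.1252,.1]))
E
```

```text
[ 0.55043148 -0.12244661  0.16628307] [ 7.06080335e-01  7.08131737e-01  2.89240391e-05 -5.33695482e-05] [-0.82821691  0.3005359  -0.26478454] 0.34424627590892704 34.72503527998924
foot [341. 270.] foot sides [array([397., 270.]), array([286., 269.]), array([332., 307.])] top [307.  21.] well [355. 420.]
```

View pics/w1.png

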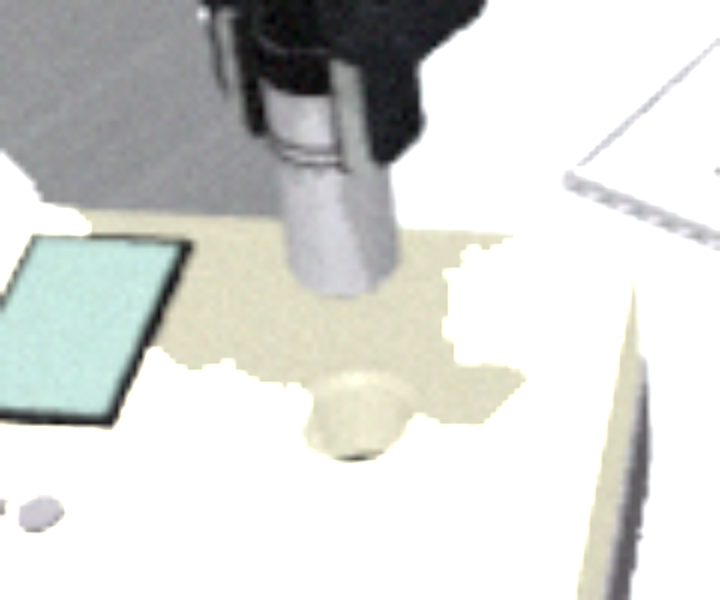

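The foot spans about (193..211, 215) in the full image, within 0.5 mm of prediction, hanging upright above the mouth at (205,240). Shift −2.8 mm in y, then descend.

Call:
{"method": "send_rows", "body": {"commands": "20 -0.14 0 0 0;20 0 0 0.5 0;20 0 0 0.5 0;20 0 0 0.5 0;20 0 0 0.5 0;20 0 0 0.3 0;20 0 0 0 0;20 0 0 0 0;20 0 0 0 0;20 0 0 0 0"}}

```text
t: 13.58
tcp_pos: [0.5509, -0.1263, 0.1207]
tool_rot: [0.707, 0.708, 0.0, 0.001]
force: [-0.3, 0.1, -1.4]
finger_gap: 0.342
gripper_force: 34.7
```

Call:
{"method": "send_rows", "body": {"commands": "20 0 0 0.1 0;20 0 0 0.1 0;20 0 0 0.1 0;20 0 0 0.1 0;20 0 0 0.1 0;20 0 0 0 0;20 0 0 0 0"}}

```text
t: 14.17
tcp_pos: [0.5501, -0.126, 0.1099]
tool_rot: [0.707, 0.708, -0.0, -0.0]
force: [-1.3, 0.1, -1.4]
finger_gap: 0.34
gripper_force: 34.8
```

Call:
{"method": "send_rows", "body": {"commands": "20 0 0 0.1 0;20 0 0 0.1 0;20 0 0 0.1 0;20 0 0 0 0"}}

```text
t: 14.5
tcp_pos: [0.55, -0.126, 0.1037]
tool_rot: [0.707, 0.708, -0.0, -0.0]
force: [-0.9, -0.9, -1.3]
finger_gap: 0.345
gripper_force: 34.8
```

Call:
{"method": "send_rows", "body": {"commands": "20 0 0 0.1 0;20 0 0 0.1 0;20 0 0 0.1 0;20 0 0 0 0;20 0 0 0 0"}}

```text
t: 14.92
tcp_pos: [0.55, -0.126, 0.0978]
tool_rot: [0.707, 0.708, -0.0, -0.001]
force: [-1.9, 0.5, -1.3]
finger_gap: 0.344
gripper_force: 34.8
```

Call:
{"method": "send_rows", "body": {"commands": "20 0 0 0.1 0;20 0 0 0.1 0;20 0 0 0.1 0;20 0 0 0.1 0;20 0 0 0.1 0;20 0 0 0 0;20 0 0 0 0"}}

```text
t: 15.5
tcp_pos: [0.5499, -0.126, 0.0877]
tool_rot: [0.707, 0.708, -0.0, -0.001]
force: [-3.4, 0.0, -2.5]
finger_gap: 0.34
gripper_force: 35.0
```

Call:
{"method": "send_rows", "body": {"commands": "20 0 0 0.1 0;20 0 0 0 0;20 0 0 0 0"}}

```text
t: 15.75
tcp_pos: [0.5499, -0.126, 0.0859]
tool_rot: [0.707, 0.708, -0.0, -0.001]
force: [-4.6, -0.3, -1.5]
finger_gap: 0.341
gripper_force: 35.1
```

Call:
{"method": "send_rows", "body": {"commands": "20 0 0 0.1 0;20 0 0 0 0;20 0 0 0 0"}}

```text
t: 16.0
tcp_pos: [0.5499, -0.126, 0.0841]
tool_rot: [0.706, 0.708, -0.0, -0.001]
force: [-5.5, 0.5, 0.0]
finger_gap: 0.343
gripper_force: 35.2
```

Call:
{"method": "send_rows", "body": {"commands": "20 0 -0.04 0.05 0;20 0 0 0 0;20 0 0 0 0"}}

```text
t: 16.25
tcp_pos: [0.5499, -0.1261, 0.0838]
tool_rot: [0.707, 0.708, 0.0, 0.0]
force: [-4.6, 0.9, 3.7]
finger_gap: 0.339
gripper_force: 35.5
```

Call:
{"method": "send_rows", "body": {"commands": "20 0 0 0.05 0;20 0 0 0 0;20 0 0 0 0"}}

```text
t: 16.5
tcp_pos: [0.5498, -0.1261, 0.0829]
tool_rot: [0.707, 0.708, 0.0, 0.0]
force: [-4.8, 1.3, 6.4]
finger_gap: 0.343
gripper_force: 35.7
```

Contact comes at TCP ≈ 0.0838, against an expected 0.0833 for UP and 0.0773 for DOWN, so the cradle looks up. Release, retreat and check.

Call:
{"method": "send_rows", "body": {"commands": "20 0 -0.05 -0.03 0;35 0 0 0 0;45 0 0 0 0;60 0 0 0 0;60 0 0 0 0;60 0 0 0 0;60 0 0 0 0;60 0 0 0 0;60 0 0 0 0"}}

```text
t: 17.25
tcp_pos: [0.5487, -0.1262, 0.0828]
tool_rot: [0.707, 0.708, 0.0, 0.0]
force: [-0.2, -0.2, 0.4]
finger_gap: 0.703
gripper_force: 0.0
```

Call:
{"method": "send_rows", "body": {"commands": "60 0 0 -0.3 0;60 0 0 -1 0;60 0 0 -1 0;60 0 0 -1 0;60 0 0 -0.5 0;0 0 0 0 0;0 0 0 0 0;0 0 0 0 0;0 0 0 0 0;0 0 0 0 0;0 0 0 0 0;0 0 0 0 0;0 0 0 0 0;0 0 0 0 0;0 0 0 0 0"}}

```text
t: 18.5
tcp_pos: [0.5487, -0.1262, 0.1588]
tool_rot: [0.707, 0.708, -0.0, -0.0]
force: [-0.2, 0.9, 0.2]
finger_gap: -0.002
gripper_force: 0.0
```

```bash
python3 - <<'E'
from station import readout,cams
from h import *
s=cams.snapshot("scene")
im=cv2.resize(np.array(s["pixels"])[170:270,145:265,::-1],None,fx=6,fy=6)
cv2.imwrite("pics/w2.png",cv2.convertScaleAbs(im,alpha=1.8))
r=readout.sense();print(r["tcp_pos"],r["force"],r["finger_gap"])
f=lambda p:((proj(s,p)-[145,170])*6).round()
for z in(.150,.144):print(z,[f(np.array([.5500,-.1256,z])+o) for o in([.0128,.0078,0],[-.0128,-.0078,0],[.0078,-.0128,0],[-.0078,.0128,0])])
E
```

```text
[ 0.54865992 -0.12616602  0.15880102] [-0.65930113 -0.12231897  0.67214176] 0.0009949380380184318
0.15 [array([389., 285.]), array([278., 284.]), array([325., 321.]), array([342., 248.])]
0.144 [array([391., 302.]), array([281., 301.]), array([327., 338.]), array([345., 265.])]
```

View pics/w2.png

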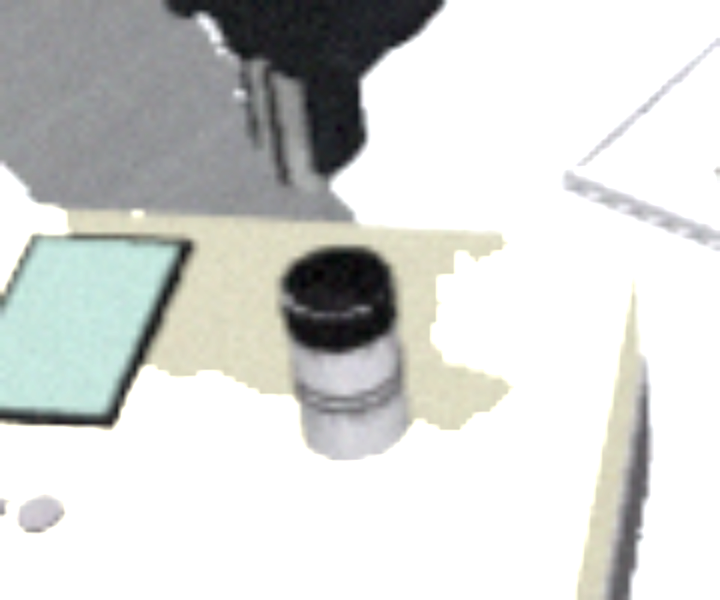

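The cap's top ellipse (rows 246–317 of the crop) matches a cell 50 mm proud (248–321), not 44 mm (265–338). The cell is standing freely on the raised cradle with the shut fingers above it. Now press.

Call:
{"method": "send_rows", "body": {"commands": "0 0 0.05 0.5 0;0 0 0 0.4 0;0 0 0 0.3 0;0 0 0 0 0;0 0 0 0 0;0 0 0 0 0"}}

```text
t: 19.05
tcp_pos: [0.5497, -0.1261, 0.1346]
tool_rot: [0.707, 0.708, -0.0, -0.0]
force: [-0.1, 0.3, 0.3]
finger_gap: 0.001
gripper_force: 0.0
```

Call:
{"method": "send_rows", "body": {"commands": "0 0 0 0.1 0;0 0 0 0.1 0;0 0 0 0 0;0 0 0 0 0"}}

```text
t: 19.38
tcp_pos: [0.5496, -0.1261, 0.1308]
tool_rot: [0.707, 0.708, -0.0, -0.0]
force: [-0.4, 0.5, -0.1]
finger_gap: -0.001
gripper_force: 0.0
```

Call:
{"method": "send_rows", "body": {"commands": "0 0 0 0.1 0;0 0 0 0.1 0;0 0 0 0 0;0 0 0 0 0"}}

```text
t: 19.72
tcp_pos: [0.5495, -0.1261, 0.1266]
tool_rot: [0.707, 0.708, -0.0, -0.0]
force: [-0.2, -0.8, -0.2]
finger_gap: 0.0
gripper_force: 0.0
```

Call:
{"method": "send_rows", "body": {"commands": "0 0 0 0.1 0;0 0 0 0.1 0;0 0 0 0 0;0 0 0 0 0"}}

```text
t: 20.05
tcp_pos: [0.5495, -0.1261, 0.1226]
tool_rot: [0.707, 0.708, -0.0, -0.0]
force: [-0.1, 0.5, -0.3]
finger_gap: 0.002
gripper_force: 0.0
```

Call:
{"method": "send_rows", "body": {"commands": "0 0 0 0.1 0;0 0 0 0 0;0 0 0 0 0"}}

```text
t: 20.3
tcp_pos: [0.5496, -0.1261, 0.1207]
tool_rot: [0.707, 0.708, -0.0, -0.0]
force: [0.2, -0.1, -0.3]
finger_gap: -0.003
gripper_force: 0.0
```

Call:
{"method": "send_rows", "body": {"commands": "0 0 0 0.1 0;0 0 0 0 0;0 0 0 0 0"}}

```text
t: 20.55
tcp_pos: [0.55, -0.1263, 0.1193]
tool_rot: [0.707, 0.708, 0.0, 0.0]
force: [-0.8, -0.2, 4.4]
finger_gap: -0.001
gripper_force: 2.2
```

Call:
{"method": "send_rows", "body": {"commands": "0 0 0 0.1 0;0 0 0 0 0;0 0 0 0 0"}}

```text
t: 20.8
tcp_pos: [0.5499, -0.1263, 0.1172]
tool_rot: [0.707, 0.708, 0.0, 0.0]
force: [-0.2, -0.0, 5.5]
finger_gap: -0.003
gripper_force: 2.4
```

Call:
{"method": "send_rows", "body": {"commands": "0 0 0 0.1 0;0 0 0 0.1 0;0 0 0 0.1 0;0 0 0 0.1 0;0 0 0 0 0;0 0 0 0 0"}}

```text
t: 21.3
tcp_pos: [0.55, -0.1263, 0.1092]
tool_rot: [0.707, 0.708, 0.0, 0.0]
force: [-1.0, 0.2, 6.7]
finger_gap: -0.004
gripper_force: 2.9
```

Call:
{"method": "send_rows", "body": {"commands": "0 0 0 0.05 0;0 0 0 0.05 0;0 0 0 0 0;0 0 0 0 0"}}

```text
t: 21.63
tcp_pos: [0.55, -0.1263, 0.1073]
tool_rot: [0.707, 0.708, 0.0, 0.001]
force: [-0.6, 0.3, 6.0]
finger_gap: 0.004
gripper_force: 3.1
```

Call:
{"method": "send_rows", "body": {"commands": "0 0 0 0.05 0;0 0 0 0 0;0 0 0 0 0"}}

```text
t: 21.88
tcp_pos: [0.5501, -0.1264, 0.1064]
tool_rot: [0.707, 0.708, 0.0, 0.001]
force: [-0.1, 0.1, 6.3]
finger_gap: -0.001
gripper_force: 3.2
```

Call:
{"method": "send_rows", "body": {"commands": "0 0 0 0.05 0;0 0 0 0 0;0 0 0 0 0"}}

```text
t: 22.13
tcp_pos: [0.55, -0.1263, 0.1054]
tool_rot: [0.707, 0.708, 0.0, 0.001]
force: [-0.1, 0.8, 6.1]
finger_gap: -0.002
gripper_force: 3.2
```

Call:
{"method": "send_rows", "body": {"commands": "0 0 0 0.05 0;0 0 0 0 0;0 0 0 0 0"}}

```text
t: 22.38
tcp_pos: [0.5501, -0.1263, 0.1044]
tool_rot: [0.707, 0.708, 0.0, 0.001]
force: [-0.5, -0.1, 7.3]
finger_gap: -0.0
gripper_force: 3.3
```

Call:
{"method": "send_rows", "body": {"commands": "0 0 0 0.04 0;0 0 0 0 0;0 0 0 0 0"}}

```text
t: 22.63
tcp_pos: [0.5501, -0.1264, 0.1037]
tool_rot: [0.707, 0.708, 0.0, 0.001]
force: [-0.7, -0.5, 6.0]
finger_gap: 0.005
gripper_force: 3.4
```

Call:
{"method": "send_rows", "body": {"commands": "0 0 0 0.04 0;0 0 0 0 0;0 0 0 0 0"}}

```text
t: 22.88
tcp_pos: [0.5501, -0.1264, 0.103]
tool_rot: [0.707, 0.708, 0.0, 0.001]
force: [-0.9, 0.5, 6.4]
finger_gap: 0.001
gripper_force: 3.7
```

Call:
{"method": "send_rows", "body": {"commands": "0 0 0 0.03 0;0 0 0 0 0;0 0 0 0 0"}}

```text
t: 23.13
tcp_pos: [0.5502, -0.1264, 0.1026]
tool_rot: [0.707, 0.708, 0.0, 0.001]
force: [-1.5, 0.4, 7.8]
finger_gap: -0.005
gripper_force: 4.3
```

Call:
{"method": "send_rows", "body": {"commands": "0 0 0 0.03 0;0 0 0 0 0;0 0 0 0 0"}}

```text
t: 23.38
tcp_pos: [0.5502, -0.1264, 0.1022]
tool_rot: [0.706, 0.708, 0.0, 0.001]
force: [-1.8, 0.8, 9.7]
finger_gap: -0.001
gripper_force: 4.9
```

Call:
{"method": "send_rows", "body": {"commands": "0 0 0 0.03 0;0 0 0 0 0;0 0 0 0 0"}}

```text
t: 23.63
tcp_pos: [0.5503, -0.1265, 0.1019]
tool_rot: [0.706, 0.708, 0.0, 0.001]
force: [-2.2, 0.8, 10.6]
finger_gap: 0.001
gripper_force: 5.7
```

Call:
{"method": "send_rows", "body": {"commands": "0 0 0 0.03 0;0 0 0 0 0;0 0 0 0 0"}}

```text
t: 23.88
tcp_pos: [0.5503, -0.1264, 0.1016]
tool_rot: [0.706, 0.708, 0.0, 0.001]
force: [-2.9, 0.6, 12.5]
finger_gap: 0.002
gripper_force: 6.6
```

The force now climbs steeply, so it's on the stop beyond the click. Lift off, feeling where contact is lost (expect TCP ≈ 0.1135 if latched, 0.1195 if up).

Call:
{"method": "send_rows", "body": {"commands": "0 0 0 0.03 0;0 0 0 0 0;0 0 0 0 0;0 0 0 -0.1 0;0 0 0 -0.1 0;0 0 0 -0.1 0;0 0 0 -0.1 0;0 0 0 -0.1 0;0 0 0 0 0;0 0 0 0 0"}}

```text
t: 24.72
tcp_pos: [0.55, -0.1263, 0.1097]
tool_rot: [0.707, 0.708, 0.0, 0.0]
force: [-0.8, 0.4, 5.8]
finger_gap: -0.008
gripper_force: 2.9
```

Call:
{"method": "send_rows", "body": {"commands": "0 0 0 -0.1 0;0 0 0 -0.07 0;0 0 0 0 0;0 0 0 0 0;0 0 0 0 0"}}

```text
t: 25.13
tcp_pos: [0.5498, -0.1262, 0.1128]
tool_rot: [0.707, 0.708, 0.0, 0.0]
force: [-0.2, -0.2, 5.6]
finger_gap: 0.007
gripper_force: 2.7
```

Call:
{"method": "send_rows", "body": {"commands": "0 0 0 -0.1 0;0 0 0 0 0;0 0 0 0 0;0 0 0 0 0"}}

```text
t: 25.47
tcp_pos: [0.5496, -0.1261, 0.1144]
tool_rot: [0.707, 0.708, -0.0, -0.0]
force: [-0.1, -0.1, 1.9]
finger_gap: 0.001
gripper_force: 1.1
```

Call:
{"method": "send_rows", "body": {"commands": "0 0 0 -0.1 0;0 0 0 0 0;0 0 0 0 0;0 0 0 0 0"}}

```text
t: 25.8
tcp_pos: [0.5493, -0.126, 0.1163]
tool_rot: [0.707, 0.708, -0.0, -0.0]
force: [-0.8, 0.8, -1.0]
finger_gap: 0.001
gripper_force: 0.0
```

Contact was lost just above 0.1144, so it's latched. Retreat and check the height numerically.

Call:
{"method": "send_rows", "body": {"commands": "0 0 0 -1 0;0 0 0 -1 0;0 0 0 -1 0;0 0 0 -0.5 0;0 0 0 0 0;0 0 0 0 0;0 0 0 0 0;0 0 0 0 0;0 0 0 0 0;0 0 0 0 0"}}

```text
t: 26.63
tcp_pos: [0.5492, -0.1259, 0.1857]
tool_rot: [0.707, 0.708, -0.0, -0.001]
force: [0.2, 0.0, -0.5]
finger_gap: 0.002
gripper_force: 0.0
```

```bash
python3 - <<'E'
from station import readout,cams
from h import *
s=cams.snapshot("scene");g=np.array(s["pixels"]).max(2)
m=(g[205:245,185:220]<45).astype(np.uint8)
n,l,st,c=cv2.connectedComponentsWithStats(m);i=1+st[1:,4].argmax()
x,y,w,h,a=st[i];print("cap box rows",205+y,205+y+h,"cols",185+x,185+x+w,a)
for z in(.150,.144):
    c=[proj(s,np.array([.55,-.1258,z])+[.015*np.cos(t),.015*np.sin(t),0]) for t in np.linspace(0,6.28,60)];print(z,np.min(c,0).round(1),np.max(c,0).round(1))
r=readout.sense();print(r["t"],r["tcp_pos"],r["force"])
E
```

```text
cap box rows 214 231 cols 193 211 247
0.15 [191.1 211.4] [209.9 223.6]
0.144 [191.6 214.2] [210.2 226.5]
26.6833 [ 0.54929936 -0.12600663  0.18587167] [ 0.15230219 -0.13512274  0.57097505]
```

The cap's top edge is at row 214, which matches DOWN (214.2) rather than UP (211.4). Handing in.

```bash
python3 -c "
from station import sign_off
print(sign_off())"
```

```text
the job is handed in; nothing more can be done
None
```

The cell stood freely on the raised cradle, was then pressed once until it clicked, and is latched down in the well and let go; the last force reading before lift-off was 12.5 N, the pot and cup were not touched, and the job was handed in at about 27 s, with no verdict returned.

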